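# Click the coil tester's lever to its third range and start the test

## Task

On the coil tester, push the orange lever along its slot with a fingertip, counting the clicks from its parked end, and leave it resting in the third click without ever running on into the fourth. Then take the finger off the lever and press the green button down to start the test, and let it spring back. Only push gently: do not grip the lever, do not press the red button, and leave the loose things around and on the tester where they are.

Things in the scene. Friction and masses are not known exactly. Their poses are not given: they have to be found in the camera images.
- tester: grey coil tester fixed to the bench, 180 (x) by 240 (y) by 55 mm tall, its controls on the flat top (deck). Origin: centre of its underside, z up. The lever's slot runs along its y at its x = -45 mm (robot's half), beside six white marks, one per resting place, 16 mm apart. Display flat on the deck's far side; two 21 mm tall terminals at x = 65, y = -95 and -70 mm
- lever (a joint): travel of the orange lever along the tester's +y: 0 = parked end (its start, not counted), then five clicks at 0.016, 0.032, 0.048 (third), 0.064, 0.080 m. Between clicks it resists until half way (3 to 6 N), then snaps on ahead of the finger into the next; let go, it settles within 1 mm of the nearest click (it can balance just at half way)
- lever_top (a point): centre of the top of the orange lever's cap. The cap is a block 14 mm along the slide, 26 mm across it and 26 mm tall, its top 34 mm and its underside 8 mm above the deck; it may be pushed on the flat side that faces the parked end
- green_top (a point): centre of the top of the green push button (24 mm across, in a black housing on the deck's middle); it presses straight down
- green (a joint): travel of the green button: 0 = up, 0.006 m = fully down (about 4 N); it springs back. It counts as pressed from 0.004 m
- red_top (a point): centre of the top of the red push button, like the green one and 90 mm from it along the tester's y; green and red may change places. Not to be pressed
- red (a joint): travel of the red button, 0 = up, 0.006 m = fully down
- driver: loose screwdriver, red handle, 160 mm long, lying on the bench at the tester's side nearest the robot; origin at its middle, x along it
- nippers: loose side cutters with a red and a blue handle, 120 mm long and 14 mm thick, lying beside the tester (its +y side); origin at the rivet
- tin: loose round open aluminium tin, 72 mm across, 28 mm tall, beside the tester (its -y side); origin under its centre
- jar: loose glass jar of tools, 72 mm across, the tools rising to about 142 mm, beside the tester (its -y side, farther from the robot than the tin); origin under its centre
- tray: loose brown tray of parts, 110 by 150 by 45 mm, beside the tester (its +y side, farther from the robot than the nippers); origin under its centre
- cell: loose red battery cell standing upright beside the tester, 21 mm across, 70 mm tall; origin under its centre
- collar: loose steel collar, 24 mm across, 14 mm tall, lying on the tester's deck near its +y edge; origin under its centre

How it is judged (in metres and radians):
On the way, in this order (a step that is already met when the one before it is completed fails the run):
1. the lever rests in the third click with the finger off it (value of joint lever between 0.044 and 0.052 m and velocity of joint lever between -0.01 and 0.01 m/s and contact force between the fingers and lever below 0.3 N), for 0.2 s.
2. the green button is pressed down (value of joint green above 0.004 m), for 0.05 s.
At the end, for the whole second after the job is handed in: the lever rests, untouched, within 4 mm of the third click (joint 0.044 to 0.052 m), both buttons are up again, and the loose things are within 20 mm of where they began (all of step 1 and value of joint each of green, red below 0.002 m).
It fails at once if the lever runs past the third click into the fourth (joint over 0.057 m) (value of joint lever above 0.057 m).
It fails at once if the lever is gripped or forced (fingers press on it with more than 35 N) (contact force between the fingers and lever above 35 N).
It fails at once if the green button is pressed while the lever is not in the third click (value of joint green above 0.004 m and (value of joint lever below 0.044 m or value of joint lever above 0.052 m)).
It fails at once if the red button is pressed (value of joint red above 0.003 m).
It fails at once if a loose thing is lifted, carried or pushed more than 20 mm away (distance of any of driver, nippers, tin, jar, tray, cell, collar from where it was at the start of the episode above 0.02 m).
It also fails if it takes over 56 s, if anything falls off the work surface, if the arm or the gripper's body presses on something with over 40 N, if the wrist force passes 120 N, or if a joint passes its speed limit or range.

## Robot

A 6-joint arm with a two-finger parallel gripper is mounted at the origin on the work surface. World frame = base frame: x ahead of the robot, y to its left, z up, the work surface at z = 0. Lengths are in m, angles in degrees, forces in N, time in s.
With the tool pointing down it reaches from about 0.275 to 0.875 m from the base axis. Payload 12.5 kg.
Tool frame: the origin (TCP) lies midway between the tips of the shut fingers; the grasp point (between the pads) lies 19 mm behind it; z points along the fingers, y is the line along which they close (so a half turn about z gives the same grasp; the last joint's range is limited). The gripper opens to 85 mm and grips with 20 to 120 N. Pads are 22 mm wide; open, the fingers measure 114 mm over their backs; the gripper's body (76 mm by 85 mm) begins 54 mm behind the grasp point. The pads swing forward as they close: fully open they stand 13 mm farther back than shut.
Start: joints at [-72.456, 20.094, 94.641, -0, 65.266, -4.847], TCP at [0.21, -0.509, 0.207] pointing down, gripper open.
Joint ranges: [-157.81, 157.81], [-45, 120.19], [0.68, 151.7], [-89.99, 269.99], [4.06, 180], [-164.3, 164.3]. Speed limits (degrees/s): [127.2, 127.2, 159.86, 180, 180, 180].

## Interface

Orientations are given as [roll, pitch, yaw] about the fixed x, y, z axes, in that order (R = Rz(yaw) Ry(pitch) Rx(roll)).
In Python, from bench import readout, cams, order, spot_in gives the robot as it stands.
- The arm moves only by the shell command python3 -m crank 'ROWS' [FORCE]. ROWS is text: rows parted by semicolons, each of 7 numbers parted by spaces: the shift along the world's x, y, z in cm, then the turn, a rotation vector about the world's x, y, z in rad, then the opening, from 0 (shut) to 1 (fully open). In form: dx dy dz wx wy wz fingers; .... A call has 1 to 8 rows; each row shifts and turns the commanded pose from where the row before left it; what a row does not reach is not made up. A row lasts 1/10 s, in which the tool goes at most 50 mm and 8.59 degrees, less where a joint would pass 70% of its speed; a pose out of reach is approached as far as the arm can. A call is refused whole if a number of a shift passes 5 or a number of a turn 0.15, either way. A call with a gripper value outside its range is refused whole. The fingers move at their own pace and stop on an object; FORCE is the grip in N (left out, the last holds). Time passes only in rows, so rows that do not move let the fingers close. It gives the time, the measured TCP pose, the force, the opening and the grip force at its end, in the units of the state.
- readout.state(): the state, without advancing time (a new reading comes with each control period).
- cams.get_image(name): name is "scene" or "side" or "wrist"; returns the picture (420x560x3 uint8, red, green, blue); there is no depth.
- cams.camera_params(name): a dict with "intrinsics" (3x3 intrinsics, pixels), "view" (4x4, takes a point from world to camera coordinates); the wrist camera has in their place "hand_eye" (4x4, takes a point from camera to tool coordinates, whose origin is the TCP and whose axes are the flange's). Camera axes: x right, y down, z forward; pixel columns grow to the right and rows downward; lengths in m; the calibration is good to about 2 mm. The wrist camera is an equidistant fisheye: a pixel r from the principal point sees the ray r / f radians off the axis. A picture is of the moment at which its call begins: read the wrist's pose just before it. camera_params takes no time and is no camera call.
- order.sign_off(): hands the job in; it is judged then, once.
Trained networks look in the newest picture that a camera, given by its name, has taken for a name from the list of things; names that differ only in an ending like _2 or _b are one class to them, and where a whole thing is asked for, a point or a joint stands for the part that bears it (a point fixed in the world has none). Each returns a list of dicts, best first, with "score" (0 to 1); they miss things now and then, are a little off and sometimes report something else, mostly with a low value. They report only what shows in the picture. A call takes as long as a camera call.
- spot_in(camera, label): "point" ([x, y, z] in m, in world coordinates, good to about 4 mm: the middle of the surface that is visible of it).
The state is a dict: "t": time; "q": joint angles; "dq": joint speeds; "tau": joint torques, N m; "ee_pos": TCP position; "orientation": TCP orientation; "wrist_force": force on the tool from outside, world axes, zero at the start; "moment": the same for the moment, N m; "opening": finger opening in m; "finger_force": force on a finger pad.
Only numpy, scipy, OpenCV 4.12 (cv2) and the standard library are available. Lean on these libraries where they do the work, as an engineer would, in place of code of your own. Each camera call takes 0.05 s, during which the arm holds its last target. There are 200 camera calls.

## Working session

There is one attempt and no reset: what is moved stays moved. The work goes in short steps, Python scripts to look and compute and a shell command to move; the robot and the scene stay as the last step left them, time stands still between calls to the robot, and variables do not carry over. Pictures are saved under pics/ and viewed, at most 10 in all, crops included, and the job is handed in when it is done.

```bash
mkdir -p pics; python3 - <<'E'
from bench import readout,cams,spot_in
import cv2,numpy as np
s=readout.state();print(s['t'],s['ee_pos'],s['orientation'],s['opening'])
a=cams.get_image("scene");b=cams.get_image("side")
cv2.imwrite("pics/a.png",a[:,:,::-1]);cv2.imwrite("pics/b.png",b[:,:,::-1])
for c in("scene","side"):
  p=cams.camera_params(c);print(c,p['intrinsics'],p['view'])
  for l in("lever_top","green_top","red_top","tester","collar"):
    print(l,[(np.round(d['point'],3),round(d['score'],2)) for d in spot_in(c,l)[:2]])
E
```

```text
0.0 [ 0.20942456 -0.50814281  0.2067297 ] [-1.79928669e+02 -5.91338581e-03  2.23915782e+01] 0.08560835431333802
scene [[530.97589762   0.         275.17319902]
 [  0.         530.97589762 210.97372656]
 [  0.           0.           1.        ]] [[-0.61594176  0.7877029   0.01182769  0.28398659]
 [ 0.62832248  0.5002606  -0.59577697 -0.34314156]
 [-0.47521218 -0.35953232 -0.80306283  1.49067929]
 [ 0.          0.          0.          1.        ]]
lever_top []
green_top []
red_top [(array([ 0.568, -0.019,  0.077]), 0.67)]
tester [(array([ 0.551, -0.04 ,  0.054]), 0.9)]
collar [(array([0.579, 0.035, 0.067]), 0.67)]
side [[408.52279079   0.         279.31135255]
 [  0.         408.52279079 202.62913421]
 [  0.           0.           1.        ]] [[ 0.99982676 -0.00689173  0.01729057 -0.55335521]
 [ 0.01091673 -0.53527155 -0.84460949  0.09874718]
 [ 0.01507597  0.84465192 -0.53510358  0.85151745]
 [ 0.          0.          0.          1.        ]]
lever_top [(array([ 0.486, -0.086,  0.083]), 0.63), (array([ 0.524, -0.275,  0.072]), 0.63)]
green_top []
red_top [(array([ 0.568, -0.023,  0.078]), 0.56)]
tester [(array([ 0.534, -0.099,  0.055]), 0.66), (array([ 0.525, -0.278,  0.072]), 0.53)]
collar [(array([0.576, 0.029, 0.064]), 0.54)]
```

View pics/a.png

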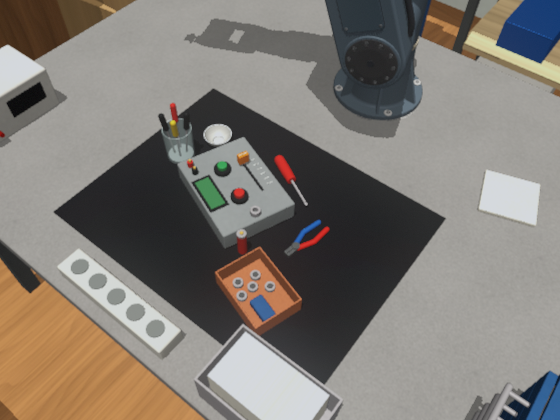

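View pics/b.png

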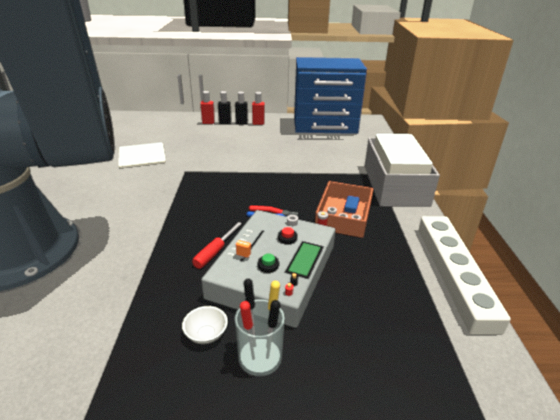

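The scene view shows the lever at (243,158), green at (222,168) and red at (239,195). In the side view they are at (243,249), (268,262) and (288,235). The lever is at the jar/tin end, so +y points towards the collar and the tray.

```bash
cat > h.py <<'E'
import cv2,numpy as np
from bench import cams
R={'lever':((5,170,150),(16,255,255)),'green':((50,120,80),(75,255,255)),'red':((0,170,90),(4,255,255))}
def blob(img,k,near,r):
    h=cv2.cvtColor(img,cv2.COLOR_RGB2HSV);m=cv2.inRange(h,*[np.array(v) for v in R[k]])
    w=np.zeros_like(m);cv2.circle(w,near,r,255,-1);ys,xs=np.nonzero(m&w)
    return np.array([xs.mean(),ys.mean()]),len(xs)
E
python3 - <<'E'
from h import *
P={}
for c in("scene","side"):
  p=cams.camera_params(c);P[c]=p['intrinsics']@p['view'][:3]
I={'scene':cv2.imread('pics/a.png')[:,:,::-1],'side':cv2.imread('pics/b.png')[:,:,::-1]}
N={'lever':((243,158),(243,249)),'green':((222,168),(268,262)),'red':((239,195),(288,235))}
X={}
for k,n in N.items():
  b=[blob(np.ascontiguousarray(I[c]),k,q,11) for c,q in zip(I,n)]
  x=cv2.triangulatePoints(P['scene'],P['side'],b[0][0],b[1][0]).ravel();X[k]=x[:3]/x[3]
  print(k,b,X[k].round(4))
d=X['red']-X['green'];print(np.linalg.norm(d),np.degrees(np.arctan2(-d[0],d[1])))
u=d[:2]/np.linalg.norm(d[:2]);v=np.array([u[1],-u[0]]);e=X['lever']-X['green']
print('u',u,'lever rel green: along',e[:2]@u,'across(x)',e[:2]@v)
E
```

```text
lever [(array([242.42857143, 156.35714286]), 14), (array([243.02222222, 249.72592593]), 135)] [ 0.4826 -0.0822  0.0746]
green [(array([221.5890411 , 165.60273973]), 73), (array([268.09401709, 259.1025641 ]), 117)] [ 0.5303 -0.1039  0.0702]
red [(array([238.7721519 , 192.79746835]), 79), (array([287.39583333, 232.48958333]), 96)] [ 0.5664 -0.0218  0.0694]
0.08972412758546215 -23.78324365783388
u [0.4032777  0.91507765] lever rel green: along 0.0006536726005489541 across(x) -0.05237003277758695
```

```bash
python3 -m crank '3.2 4.8 0 0 0 0.0955 0; 3.2 4.8 0 0 0 0.0955 0; 3.2 4.8 0 0 0 0.0955 0; 3.2 4.8 0 0 0 0.0955 0; 3.2 4.8 0 0 0 0.0955 0; 3.2 4.8 0 0 0 0.0955 0; 3.2 4.8 0 0 0 0.0955 0; 3.2 4.8 0 0 0 0.0955 0' 40
python3 -m crank '0 0 0 0 0 0 0; 0 0 0 0 0 0 0'
python3 - <<'E'
from h import *
from bench import readout,spot_in
s=readout.state();print(s['t'],s['ee_pos'],s['orientation'],s['opening'],s['wrist_force'])
a=cams.get_image("wrist");cv2.imwrite("pics/c.png",a[:,:,::-1])
p=cams.camera_params("wrist");print(p)
for l in("lever_top","green_top","red_top"):
    print(l,[(np.round(d['point'],3),round(d['score'],2)) for d in spot_in("wrist",l)[:2]])
E
```

```text
t: 1.4
ee_pos: [0.4323, -0.1738, 0.2076]
orientation: [180.0, 0.0, 66.4]
wrist_force: [0.8, -1.2, -0.1]
opening: 0.0
finger_force: 0.0
t: 1.6
ee_pos: [0.4317, -0.175, 0.2073]
orientation: [-180.0, 0.0, 66.3]
wrist_force: [-0.8, 0.0, 0.5]
opening: 0.0002
finger_force: 0.0
1.6 [ 0.43169893 -0.17499433  0.20729679] [-1.79998623e+02  1.41299827e-02  6.62802420e+01] 0.0001525803267228648 [-0.84257874  0.02014593  0.46086928]
{'intrinsics': array([[325.1922621,   0.       , 277.496275 ],
       [  0.       , 325.1922621, 212.9060658],
       [  0.       ,   0.       ,   1.       ]]), 'hand_eye': array([[ 1.86933327e-04, -9.57084069e-01, -2.89810368e-01,
         7.42214350e-02],
       [ 9.99999832e-01,  3.37970643e-04, -4.71111587e-04,
        -1.25771042e-03],
       [ 5.48840791e-04, -2.89810231e-01,  9.57083972e-01,
        -1.66191026e-01],
       [ 0.00000000e+00,  0.00000000e+00,  0.00000000e+00,
         1.00000000e+00]])}
lever_top [(array([ 0.482, -0.079,  0.09 ]), 0.78), (array([ 0.528, -0.106,  0.079]), 0.22)]
green_top [(array([ 0.532, -0.106,  0.076]), 0.97)]
red_top [(array([ 0.562, -0.036,  0.078]), 0.58)]
```

View pics/c.png

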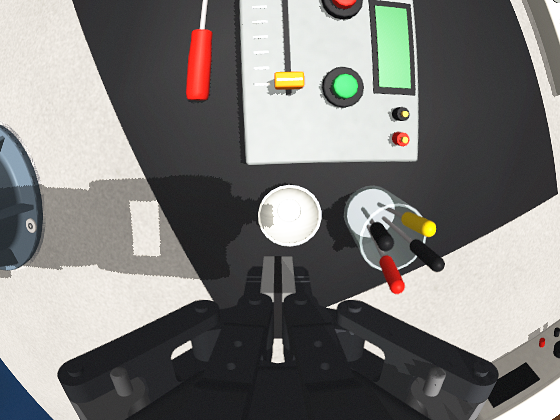

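The wrist view shows the lever cap at (289,79), the green button at (346,86), and the jar tools to the right of the finger line.

```bash
cat >> h.py <<'E'
from scipy.spatial.transform import Rotation as Ro
def ray(px,z,s):
    p=cams.camera_params("wrist");K=p['intrinsics'];H=p['hand_eye']
    d=(np.array(px)-K[:2,2])/K[0,0];r=np.hypot(*d)
    v=np.array([*(d/r*np.sin(r)),np.cos(r)])
    Rw=Ro.from_euler('xyz',s['orientation'],degrees=True).as_matrix()
    o=Rw@H[:3,3]+s['ee_pos'];v=Rw@H[:3,:3]@v
    return o+v*(z-o[2])/v[2]
E
python3 - <<'E'
from h import *
from bench import readout
s=readout.state();a=np.ascontiguousarray(cv2.imread('pics/c.png')[:,:,::-1])
h=cv2.cvtColor(a,cv2.COLOR_RGB2HSV)
m=cv2.inRange(h,(8,120,120),(28,255,255));m[:60]=0;m[100:]=0;m[:,:265]=0;m[:,315:]=0
ys,xs=np.nonzero(m);print(xs.min(),xs.max(),ys.min(),ys.max(),h[76,289],h[85,289],h[86,346])
u=np.array([.4033,.9151]);v=np.array([u[1],-u[0]])
L=ray((289,76),.089,s);print('lever',L)
for n,q,z in(('levertopedge',(289,72),.089),('lever near edge',(289,80),.089),('near left',(276,80),.089),('near right',(303,80),.089),('green',(346,86),.077),('mark0',(262,83.5),.055),('slot',(288,20),.055),('deck corner',(247,162),.055),('deck corner',(417,160),.055),('jar tool',(426,228),.14),('jar tool2',(397,285),.14)):
  X=ray(q,z,s);print(n,X.round(4),'u',(X[:2]@u).round(4),'v',(X[:2]@v).round(4))
print('tcp',s['ee_pos'][:2]@u,s['ee_pos'][:2]@v)
c=cv2.resize(a[0:170,230:430],None,fx=4,fy=3.5,interpolation=cv2.INTER_CUBIC);cv2.imwrite('pics/d.png',c[:,:,::-1])
E
```

```text
274 303 71 88 [ 27 189 255] [ 24 207 255] [ 69 135 252]
lever [ 0.48350229 -0.07916498  0.089     ]
levertopedge [ 0.4849 -0.0759  0.089 ] u 0.1261 v 0.4744
lever near edge [ 0.4821 -0.0824  0.089 ] u 0.119 v 0.4744
near left [ 0.4719 -0.0779  0.089 ] u 0.119 v 0.4632
near right [ 0.4931 -0.0871  0.089 ] u 0.1191 v 0.4864
green [ 0.5287 -0.1059  0.077 ] u 0.1163 v 0.5265
mark0 [ 0.4596 -0.0719  0.055 ] u 0.1196 v 0.4496
slot [ 0.5089 -0.0227  0.055 ] u 0.1845 v 0.4749
deck corner [ 0.4144 -0.1363  0.055 ] u 0.0424 v 0.4341
deck corner [ 0.5774 -0.2029  0.055 ] u 0.0472 v 0.6102
jar tool [ 0.5371 -0.2343  0.14  ] u 0.0022 v 0.5859
jar tool2 [ 0.4988 -0.2741  0.14  ] u -0.0497 v 0.567
tcp 0.012006515891199058 0.4655865498188238
```

View pics/d.png

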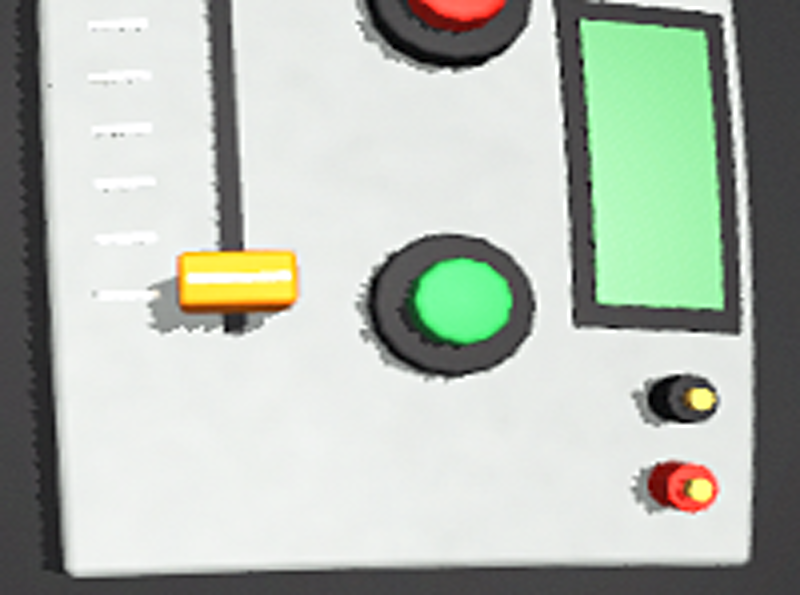

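The crop shows the lever at mark 0 and a clear slot beside it. I'll lower the shut fingers behind the cap.

```bash
python3 -m crank '0.9 1.6 -1.5 0 0 0 0; 0.9 1.6 -1.5 0 0 0 0; 0.9 1.6 -1.5 0 0 0 0; 0.8 1.6 -1.5 0 0 0 0; 0 0 -2 0 0 0 0; 0 0 -2 0 0 0 0; 0 0 -2 0 0 0 0; 0 0 -1 0 0 0 0'; python3 -m crank '0 0 0 0 0 0 0;0 0 0 0 0 0 0'
python3 - <<'E'
from h import *
from bench import readout
s=readout.state();u=np.array([.4033,.9151]);v=np.array([u[1],-u[0]]);p=s['ee_pos']
print(s['t'],p,'u',p[:2]@u,'v',p[:2]@v,s['wrist_force'])
a=cams.get_image("wrist");cv2.imwrite("pics/e.png",a[:,:,::-1])
E
```

```text
t: 2.6
ee_pos: [0.4655, -0.1125, 0.0759]
orientation: [-179.9, 0.0, 66.0]
wrist_force: [0.7, 0.3, 0.5]
opening: -0.0001
finger_force: 0.0
t: 2.8
ee_pos: [0.4666, -0.1123, 0.0779]
orientation: [180.0, -0.0, 66.1]
wrist_force: [-0.2, -0.1, 0.4]
opening: 0.0001
finger_force: 0.0
2.8 [ 0.46664574 -0.11225141  0.07787255] u 0.08547696408505402 v 0.47229851194971945 [-0.17144587 -0.12838343  0.44296003]
```

View pics/e.png

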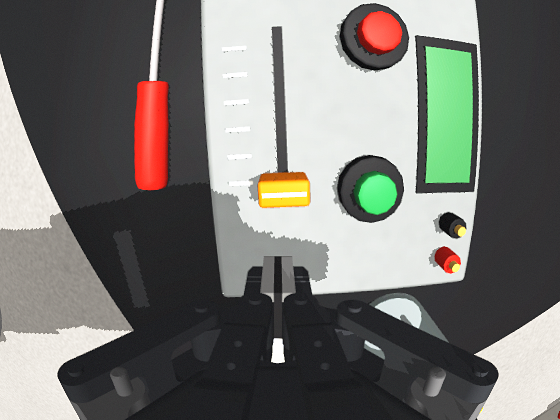

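```bash
cat > st.py <<'E'
from h import *
from bench import readout
u=np.array([.4033,.9151]);v=np.array([u[1],-u[0]])
s=readout.state();a=cams.get_image("wrist");p=s['ee_pos']
m=cv2.inRange(cv2.cvtColor(a,cv2.COLOR_RGB2HSV),(8,120,120),(28,255,255));m[:,:240]=0;m[:,330:]=0;m[330:]=0
n,l,st,c=cv2.connectedComponentsWithStats(m);i=1+st[1:,4].argmax();x,y,w,h,_=st[i]
X=ray((x+w/2,y),.089,s)  # far top edge
f=s['wrist_force'];print('t',s['t'],'u',(p[:2]@u).round(4),'v',(p[:2]@v).round(4),'z',p[2].round(4),'Fu',round(f[:2]@u,2),'| far edge u',(X[:2]@u).round(4),'box',x,y,w,h)
E
python3 st.py
python3 -m crank '0.14 0.32 0 0 0 0 0; 0.14 0.32 0 0 0 0 0; 0.14 0.32 0 0 0 0 0; 0 0 0 0 0 0 0'; python3 st.py
for i in 1; do :; done
python3 -m crank '0.08 0.18 0 0 0 0 0; 0.04 0.09 0 0 0 0 0; 0 0 0 0 0 0 0'; python3 st.py
python3 -m crank '0.04 0.09 0 0 0 0 0; 0.04 0.09 0 0 0 0 0; 0 0 0 0 0 0 0'; python3 st.py
python3 -m crank '0.04 0.09 0 0 0 0 0; 0.04 0.09 0 0 0 0 0; 0 0 0 0 0 0 0'; python3 st.py
```

```text
t 2.85 u 0.0856 v 0.4725 z 0.0781 Fu 0.63 | far edge u 0.1334 box 257 172 53 36
t: 3.3
ee_pos: [0.4708, -0.1016, 0.0774]
orientation: [180.0, -0.0, 66.2]
wrist_force: [0.2, -0.7, -0.2]
opening: 0.0001
finger_force: 0.0
t 3.3 u 0.0969 v 0.4718 z 0.0774 Fu -0.58 | far edge u 0.135 box 259 192 52 38
t: 3.65
ee_pos: [0.4718, -0.0993, 0.0773]
orientation: [-180.0, 0.0, 66.2]
wrist_force: [0.2, 0.4, -0.2]
opening: -0.0001
finger_force: 0.0
t 3.65 u 0.0994 v 0.4718 z 0.0773 Fu 0.44 | far edge u 0.135 box 259 197 52 38
t: 4.0
ee_pos: [0.4727, -0.0975, 0.0773]
orientation: [180.0, -0.0, 66.2]
wrist_force: [-0.5, -0.6, -0.5]
opening: 0.0001
finger_force: 0.0
t 4.0 u 0.1014 v 0.4719 z 0.0773 Fu -0.76 | far edge u 0.1354 box 259 200 51 38
t: 4.35
ee_pos: [0.4735, -0.0957, 0.0773]
orientation: [180.0, -0.0, 66.2]
wrist_force: [0.2, 0.3, 0.6]
opening: -0.0
finger_force: 0.0
t 4.35 u 0.1034 v 0.4719 z 0.0773 Fu 0.38 | far edge u 0.1359 box 259 203 51 39
```

```bash

python3 -m crank '0.04 0.09 0 0 0 0 0; 0.04 0.09 0 0 0 0 0; 0 0 0 0 0 0 0'|grep x; python3 st.py
python3 -m crank '0.04 0.09 0 0 0 0 0; 0.04 0.09 0 0 0 0 0; 0 0 0 0 0 0 0'|grep x; python3 st.py
python3 -m crank '0.04 0.09 0 0 0 0 0; 0.04 0.09 0 0 0 0 0; 0 0 0 0 0 0 0'|grep x; python3 st.py
```

```text
t 4.7 u 0.1053 v 0.4719 z 0.0773 Fu -0.35 | far edge u 0.1358 box 259 207 51 38
t 5.05 u 0.1073 v 0.4718 z 0.0773 Fu -0.01 | far edge u 0.1363 box 259 210 51 39
t 5.4 u 0.1093 v 0.4719 z 0.0773 Fu 0.08 | far edge u 0.1367 box 259 213 51 39
```

```bash

python3 -m crank '0.04 0.09 0 0 0 0 0; 0.04 0.09 0 0 0 0 0; 0 0 0 0 0 0 0'|grep x; python3 st.py
python3 -m crank '0.04 0.09 0 0 0 0 0; 0.04 0.09 0 0 0 0 0; 0 0 0 0 0 0 0'|grep x; python3 st.py
python3 -m crank '0.04 0.09 0 0 0 0 0; 0.04 0.09 0 0 0 0 0; 0 0 0 0 0 0 0'|grep x; python3 st.py
```

```text
t 5.75 u 0.1113 v 0.4719 z 0.0773 Fu -0.36 | far edge u 0.1371 box 259 216 51 39
t 6.1 u 0.1132 v 0.4719 z 0.0773 Fu 0.71 | far edge u 0.137 box 259 220 51 39
t 6.45 u 0.1152 v 0.4719 z 0.0773 Fu -0.98 | far edge u 0.1373 box 260 223 50 39
```

```bash
python3 - <<'E'
from h import *
a=cams.get_image("wrist");b=cams.get_image("side")
cv2.imwrite("pics/f.png",np.hstack([cv2.resize(a[140:340,180:400],None,fx=1.8,fy=1.8,interpolation=2),cv2.resize(b[190:310,200:332],(396,360),interpolation=2)])[:,:,::-1])
E
```

```text
(no output)
```

View pics/f.png

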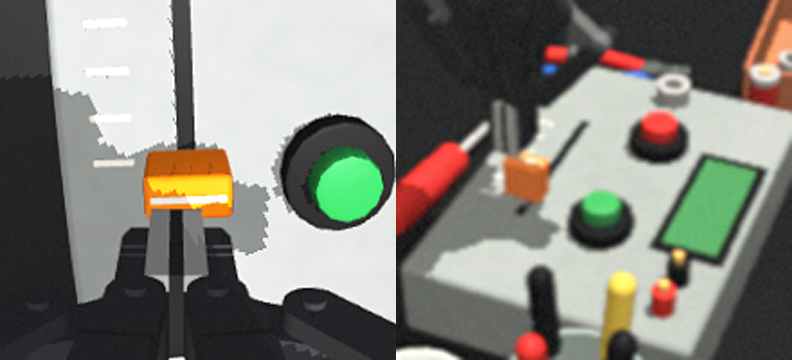

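The right half (side camera) seems to show the fingertips at the cap's upper back edge, with no contact force. I'll check this by projecting the TCP into both views.

```bash
python3 - <<'E'
from h import *
from bench import readout,spot_in
s=readout.state();print(s['ee_pos'],s['orientation'],s['q'])
T=s['ee_pos'];up=np.array([0,0,.02])
u=np.array([.4033,.9151,0])
for c in("scene","side"):
  p=cams.camera_params(c);P=p['intrinsics']@p['view'][:3]
  for n,X in(('tcp',T),('tcp+20z',T+up),('leverc top',np.array([.4826,-.0815,.089]))):
    q=P@[*X,1];print(c,n,(q[:2]/q[2]).round(1))
p=cams.camera_params("wrist");H=np.linalg.inv(p['hand_eye']);K=p['intrinsics']
for n,X in(('tcp',[0,0,0]),('front',[.011,0,0]),('tcp-20',[0,0,-.02])):
  c=(H@[*X,1])[:3];th=np.arctan2(np.hypot(*c[:2]),c[2]);d=c[:2]/np.hypot(*c[:2]);print(n,K[:2,2]+K[0,0]*th*d)
b=cams.get_image("side");a=cams.get_image("scene")
print('side lever',blob(b,'lever',(243,249),14),spot_in('side','lever_top')[:1],spot_in('scene','lever_top')[:1])
cv2.imwrite("pics/g.png",np.hstack([cv2.resize(a[110:210,190:290],(400,400),interpolation=2),cv2.resize(b[190:290,200:300],(400,400),interpolation=2)])[:,:,::-1])
E
```

```text
[ 0.47822167 -0.08498094  0.07729566] [1.79999360e+02 7.16605091e-05 6.61680336e+01] [-1.55699402e+01  2.43081784e+01  1.10336454e+02 -2.29024242e-04
  4.53547443e+01  8.26218710e+00]
scene tcp [242.2 154.4]
scene tcp+20z [241.8 148.5]
scene leverc top [241.9 152.7]
side tcp [239.2 248.7]
side tcp+20z [238.8 240. ]
side leverc top [241.5 242.5]
tcp [279.88781985 253.87964726]
front [279.94358518 235.50118107]
tcp-20 [280.13600628 270.06231756]
side lever (array([242.95104895, 249.41958042]), 143) [{'point': [0.4867, -0.0861, 0.079], 'score': 0.76}] []
```

View pics/g.png

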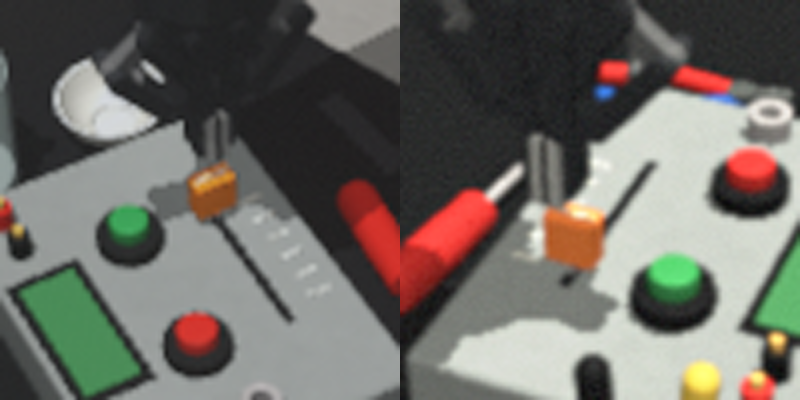

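Both views show the fingertips hovering over the cap's top, so the real tips sit about 15–20 mm above the reported TCP. I'll back off to clear the cap and step down towards the deck, watching the force to calibrate the height.

```bash
sed -i "s/'| far/'Fz',round(f[2],2),'| far/" st.py
python3 -m crank '-0.4 -0.92 0 0 0 0 0; -0.4 -0.92 0 0 0 0 0; -0.4 -0.92 0 0 0 0 0; 0 0 -0.5 0 0 0 0; 0 0 -0.5 0 0 0 0; 0 0 -0.3 0 0 0 0; 0 0 0 0 0 0 0'|grep force;python3 st.py
python3 -m crank '0 0 -0.1 0 0 0 0; 0 0 -0.1 0 0 0 0; 0 0 0 0 0 0 0'|grep force;python3 st.py
python3 -m crank '0 0 -0.1 0 0 0 0;0 0 -0.1 0 0 0 0; 0 0 0 0 0 0 0'|grep force;python3 st.py
```

```text
wrist_force: [0.5, -0.2, -0.0]
finger_force: 0.0
t 7.5 u 0.0852 v 0.4717 z 0.0637 Fu 0.0 Fz -0.02 | far edge u 0.1337 box 257 176 58 40
wrist_force: [0.3, 0.7, 0.5]
finger_force: 0.0
t 7.85 u 0.0851 v 0.472 z 0.0622 Fu 0.73 Fz 0.52 | far edge u 0.1338 box 256 176 58 40
wrist_force: [0.3, -0.0, -0.3]
finger_force: 0.0
t 8.2 u 0.085 v 0.472 z 0.0602 Fu 0.11 Fz -0.28 | far edge u 0.1337 box 256 177 59 41
```

```bash

python3 -m crank '0 0 -0.1 0 0 0 0; 0 0 -0.1 0 0 0 0; 0 0 0 0 0 0 0'|grep wrist_f;python3 st.py
python3 -m crank '0 0 -0.1 0 0 0 0; 0 0 -0.05 0 0 0 0; 0 0 0 0 0 0 0'|grep wrist_f;python3 st.py
python3 - <<'E'
from h import *
from bench import readout
T=readout.state()['ee_pos'];b=cams.get_image("side")
p=cams.camera_params('side');P=p['intrinsics']@p['view'][:3];q=P@[*T,1];q=(q[:2]/q[2]);print(q)
x,y=q.astype(int);cv2.imwrite('pics/i.png',cv2.resize(b[y-50:y+50,x-50:x+50],(600,600),interpolation=2)[:,:,::-1])
E
```

```text
wrist_force: [0.5, -0.5, -0.1]
t 8.55 u 0.085 v 0.4719 z 0.0581 Fu -0.24 Fz -0.06 | far edge u 0.1336 box 256 178 59 41
wrist_force: [0.4, 0.1, -0.1]
t 8.9 u 0.085 v 0.472 z 0.0567 Fu 0.27 Fz -0.06 | far edge u 0.1339 box 255 178 61 42
[231.67974183 267.36438154]
```

View pics/i.png

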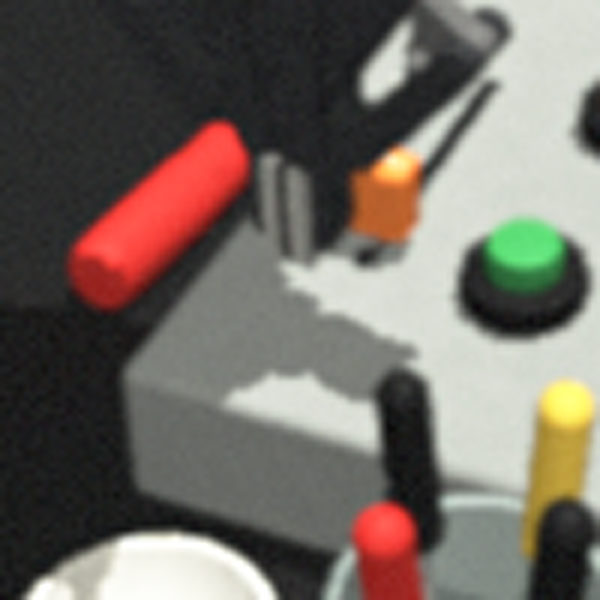

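The image centre (300,300) is the projected TCP, and the tips end at about (287,262). So the tips are about 14 mm above the TCP, at z ≈ 0.071, which is level with the cap's side. I'll push forward from here.

```bash

python3 -m crank '0.16 0.366 0 0 0 0 0; 0.16 0.366 0 0 0 0 0; 0.16 0.366 0 0 0 0 0; 0 0 0 0 0 0 0'|grep wrist_f;python3 st.py
python3 -m crank '0.04 0.09 0 0 0 0 0; 0.04 0.09 0 0 0 0 0; 0 0 0 0 0 0 0'|grep wrist_f;python3 st.py
python3 -m crank '0.04 0.09 0 0 0 0 0; 0.04 0.09 0 0 0 0 0; 0 0 0 0 0 0 0'|grep wrist_f;python3 st.py
python3 -m crank '0.04 0.09 0 0 0 0 0; 0.04 0.09 0 0 0 0 0; 0 0 0 0 0 0 0'|grep wrist_f;python3 st.py
python3 -m crank '0.04 0.09 0 0 0 0 0; 0.04 0.09 0 0 0 0 0; 0 0 0 0 0 0 0'|grep wrist_f;python3 st.py
```

```text
wrist_force: [0.0, -0.2, -0.1]
t 9.4 u 0.0975 v 0.472 z 0.0568 Fu -0.19 Fz -0.09 | far edge u 0.1356 box 256 203 59 44
wrist_force: [-0.1, -0.1, 0.2]
t 9.75 u 0.099 v 0.472 z 0.0568 Fu -0.11 Fz 0.23 | far edge u 0.1362 box 256 205 58 45
wrist_force: [-0.0, 0.8, 0.3]
t 10.1 u 0.101 v 0.472 z 0.0568 Fu 0.77 Fz 0.26 | far edge u 0.1364 box 256 209 58 45
wrist_force: [-0.2, -0.1, -0.8]
t 10.45 u 0.103 v 0.472 z 0.0568 Fu -0.17 Fz -0.82 | far edge u 0.1366 box 256 213 58 45
wrist_force: [-0.3, -1.5, 0.2]
t 10.8 u 0.1048 v 0.4719 z 0.0568 Fu -1.48 Fz 0.18 | far edge u 0.138 box 256 214 58 45
```

```bash

for k in 1; do :; done
python3 -m crank '0.04 0.09 0 0 0 0 0; 0.04 0.09 0 0 0 0 0; 0 0 0 0 0 0 0'|grep wrist_f;python3 st.py
python3 -m crank '0.04 0.09 0 0 0 0 0; 0.04 0.09 0 0 0 0 0; 0 0 0 0 0 0 0'|grep wrist_f;python3 st.py
python3 -m crank '0.04 0.09 0 0 0 0 0; 0.04 0.09 0 0 0 0 0; 0 0 0 0 0 0 0'|grep wrist_f;python3 st.py
python3 -m crank '0.04 0.09 0 0 0 0 0; 0.04 0.09 0 0 0 0 0; 0 0 0 0 0 0 0'|grep wrist_f;python3 st.py
```

```text
wrist_force: [-2.5, -3.8, 0.8]
t 11.15 u 0.1067 v 0.4719 z 0.0568 Fu -4.46 Fz 0.81 | far edge u 0.1395 box 256 215 58 44
wrist_force: [-2.7, -4.1, 1.4]
t 11.5 u 0.1087 v 0.4719 z 0.0568 Fu -4.87 Fz 1.44 | far edge u 0.1414 box 256 215 58 44
wrist_force: [-2.2, -1.4, 0.4]
t 11.85 u 0.111 v 0.472 z 0.0568 Fu -2.16 Fz 0.43 | far edge u 0.1442 box 256 214 58 45
wrist_force: [0.2, 0.1, -0.5]
t 12.2 u 0.113 v 0.4723 z 0.0569 Fu 0.16 Fz -0.52 | far edge u 0.1515 box 254 202 59 43
```

First click made: the force peaked and dropped at u≈0.112, and the box jumped ahead. Next is the second click, with its snap expected at u≈0.128.

```bash

python3 -m crank '0.08 0.18 0 0 0 0 0; 0.08 0.18 0 0 0 0 0; 0.08 0.18 0 0 0 0 0; 0.08 0.18 0 0 0 0 0; 0 0 0 0 0 0 0'|grep wrist_f;python3 st.py
python3 -m crank '0.04 0.09 0 0 0 0 0; 0.04 0.09 0 0 0 0 0;  0.04 0.09 0 0 0 0 0; 0 0 0 0 0 0 0'|grep wrist_f;python3 st.py
python3 -m crank '0.04 0.09 0 0 0 0 0; 0.04 0.09 0 0 0 0 0; 0 0 0 0 0 0 0'|grep wrist_f;python3 st.py
python3 -m crank '0.04 0.09 0 0 0 0 0; 0.04 0.09 0 0 0 0 0; 0 0 0 0 0 0 0'|grep wrist_f;python3 st.py
```

```text
wrist_force: [-0.7, -1.3, -0.1]
t 12.75 u 0.1207 v 0.4721 z 0.0568 Fu -1.5 Fz -0.13 | far edge u 0.1539 box 255 214 58 45
wrist_force: [-2.8, -4.5, 0.8]
t 13.2 u 0.1234 v 0.472 z 0.0568 Fu -5.24 Fz 0.79 | far edge u 0.1562 box 255 215 58 44
wrist_force: [-2.4, -3.2, 2.0]
t 13.55 u 0.1255 v 0.4719 z 0.0568 Fu -3.94 Fz 2.01 | far edge u 0.1582 box 255 215 58 44
wrist_force: [0.6, 0.1, -1.0]
t 13.9 u 0.1279 v 0.4724 z 0.0568 Fu 0.37 Fz -0.98 | far edge u 0.1646 box 253 206 58 44
```

Second click made, at u≈0.1275. The third snap is due at u≈0.1435, so I'll push in finer steps.

```bash

python3 -m crank '0.08 0.18 0 0 0 0 0; 0.08 0.18 0 0 0 0 0; 0.08 0.18 0 0 0 0 0; 0.08 0.18 0 0 0 0 0; 0 0 0 0 0 0 0'|grep wrist_f;python3 st.py
python3 -m crank '0.04 0.09 0 0 0 0 0; 0.04 0.09 0 0 0 0 0;  0.04 0.09 0 0 0 0 0; 0 0 0 0 0 0 0'|grep wrist_f;python3 st.py
python3 -m crank '0.04 0.09 0 0 0 0 0; 0.04 0.09 0 0 0 0 0; 0 0 0 0 0 0 0'|grep wrist_f;python3 st.py
python3 -m crank '0.04 0.09 0 0 0 0 0; 0 0 0 0 0 0 0'|grep wrist_f;python3 st.py
```

```text
wrist_force: [-0.2, 0.3, 0.1]
t 14.45 u 0.1356 v 0.4721 z 0.0568 Fu 0.17 Fz 0.1 | far edge u 0.1688 box 253 214 58 44
wrist_force: [-1.7, -3.4, 1.1]
t 14.9 u 0.1382 v 0.472 z 0.0568 Fu -3.84 Fz 1.06 | far edge u 0.1709 box 253 215 58 44
wrist_force: [-2.4, -2.6, 1.2]
t 15.25 u 0.1402 v 0.472 z 0.0568 Fu -3.35 Fz 1.19 | far edge u 0.1729 box 253 215 58 44
wrist_force: [-3.2, -4.3, 0.8]
t 15.5 u 0.1412 v 0.472 z 0.0568 Fu -5.19 Fz 0.79 | far edge u 0.174 box 253 215 58 44
```

```bash

python3 -m crank '0.04 0.09 0 0 0 0 0; 0 0 0 0 0 0 0'|grep wrist_f;python3 st.py
python3 -m crank '0.04 0.09 0 0 0 0 0; 0 0 0 0 0 0 0'|grep wrist_f;python3 st.py
```

```text
wrist_force: [-3.0, -1.5, 1.2]
t 15.75 u 0.1424 v 0.472 z 0.0567 Fu -2.59 Fz 1.2 | far edge u 0.1751 box 253 215 58 44
wrist_force: [-0.8, -0.0, -0.2]
t 16.0 u 0.1436 v 0.4724 z 0.0568 Fu -0.36 Fz -0.16 | far edge u 0.1767 box 252 214 58 45
```

```bash
python3 -m crank '0 0 0 0 0 0 0'|grep wrist_f;python3 st.py
```

```text
wrist_force: [0.6, -0.1, -0.5]
t 16.15 u 0.1435 v 0.4724 z 0.0568 Fu 0.16 Fz -0.49 | far edge u 0.1766 box 252 214 58 44
```

It's balanced near half way (the cap is still at the finger), so I'll nudge it a little further.

```bash
python3 -m crank '0.02 0.045 0 0 0 0 0; 0 0 0 0 0 0 0'|grep wrist_f;python3 st.py;  python3 -m crank '0.02 0.045 0 0 0 0 0; 0 0 0 0 0 0 0'|grep wrist_f;python3 st.py
```

```text
wrist_force: [-0.4, -0.1, -0.3]
t 16.4 u 0.1439 v 0.4722 z 0.0568 Fu -0.22 Fz -0.35 | far edge u 0.181 box 252 205 58 44
wrist_force: [0.0, 0.4, 0.5]
t 16.65 u 0.1443 v 0.4721 z 0.0568 Fu 0.39 Fz 0.55 | far edge u 0.1837 box 251 200 59 44
```

```bash
python3 -m crank '-0.3 -0.7 0 0 0 0 0; -0.3 -0.7 0 0 0 0 0; -0.3 -0.7 0 0 0 0 0; 0 0 2 0 0 0 0; 0 0 2 0 0 0 0; 0 0 2 0 0 0 0; 0 0 0 0 0 0 0; 0 0 0 0 0 0 0'|grep wrist_f;python3 st.py
python3 - <<'E'
from h import *
from bench import readout,spot_in
s=readout.state();a=cams.get_image("wrist");print(s['ee_pos'])
h=cv2.cvtColor(a,cv2.COLOR_RGB2HSV);m=cv2.inRange(h,(55,90,120),(80,255,255));n,l,st,c=cv2.connectedComponentsWithStats(m)
for i in range(1,n):
  if st[i,4]>150: print(st[i],c[i].round(1),ray(c[i],.077,s).round(4))
for l in('lever_top','green_top','red_top'):print(l,[(np.round(d['point'],4),round(d['score'],2)) for d in spot_in("wrist",l)[:1]])
cv2.imwrite('pics/j.png',a[:,:,::-1])
E
```

```text
wrist_force: [-0.5, 0.0, 0.1]
t 17.5 u 0.121 v 0.4723 z 0.1166 Fu -0.18 Fz 0.13 | far edge u 0.1792 box 258 144 43 27
[ 0.48069037 -0.07961637  0.11608589]
[ 400  104   45  115 4515] [422.1 160.4] [ 0.5889 -0.0736  0.077 ]
[342 215  32  32 773] [357.6 230.8] [ 0.5294 -0.1019  0.077 ]
lever_top [(array([ 0.4997, -0.0363,  0.088 ]), 0.78)]
green_top [(array([ 0.5301, -0.104 ,  0.0803]), 0.67)]
red_top [(array([ 0.5316, -0.1027,  0.0779]), 0.51)]
```

View pics/j.png

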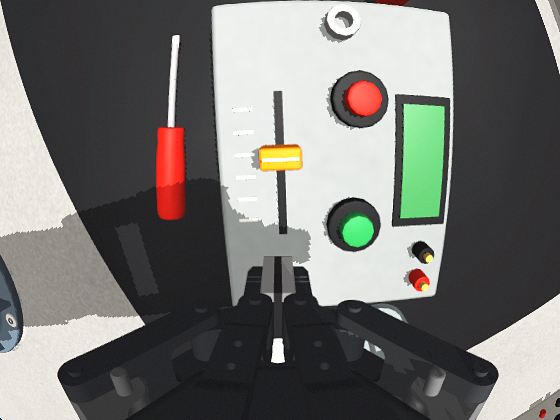

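The lever now stands beside the 4th mark from the bottom, which is the third click. I'll move over the green button and descend.

```bash
python3 -m crank '1.6 -0.8 0 0 0 0 0; 1.6 -0.8 0 0 0 0 0; 1.7 -0.84 0 0 0 0 0; 0 0 -2 0 0 0 0; 0 0 -2 0 0 0 0; 0 0 -0.5 0 0 0 0; 0 0 0 0 0 0 0; 0 0 0 0 0 0 0'
python3 -m crank '0 0 -0.1 0 0 0 0; 0 0 -0.1 0 0 0 0; 0 0 -0.1 0 0 0 0; 0 0 0 0 0 0 0'|egrep 'wrist_f|ee_pos'
python3 -m crank '0 0 -0.1 0 0 0 0; 0 0 -0.1 0 0 0 0; 0 0 0 0 0 0 0'|egrep 'wrist_f|ee_pos'
python3 -m crank '0 0 -0.1 0 0 0 0; 0 0 -0.1 0 0 0 0; 0 0 0 0 0 0 0'|egrep 'wrist_f|ee_pos'
```

```text
t: 18.55
ee_pos: [0.5305, -0.1039, 0.0724]
orientation: [180.0, -0.0, 66.2]
wrist_force: [-0.4, 0.8, 0.5]
opening: 0.0001
finger_force: 0.0
ee_pos: [0.5302, -0.1038, 0.0689]
wrist_force: [0.7, 0.1, -0.6]
ee_pos: [0.5301, -0.1038, 0.0666]
wrist_force: [-0.4, 0.0, 0.0]
ee_pos: [0.5301, -0.1038, 0.0646]
wrist_force: [0.3, -0.5, 0.5]
```

```bash

python3 -m crank '0 0 -0.1 0 0 0 0; 0 0 -0.1 0 0 0 0; 0 0 0 0 0 0 0'|egrep 'wrist_f|ee_pos'
python3 -m crank '0 0 -0.1 0 0 0 0; 0 0 0 0 0 0 0'|egrep 'wrist_f|ee_pos'
python3 -m crank '0 0 -0.1 0 0 0 0; 0 0 0 0 0 0 0'|egrep 'wrist_f|ee_pos'
python3 -m crank '0 0 -0.1 0 0 0 0; 0 0 0 0 0 0 0'|egrep 'wrist_f|ee_pos'
```

```text
ee_pos: [0.5301, -0.1038, 0.0626]
wrist_force: [-0.2, -0.2, 0.1]
ee_pos: [0.5302, -0.1038, 0.0617]
wrist_force: [0.8, 0.1, 0.6]
ee_pos: [0.5301, -0.1038, 0.0607]
wrist_force: [-0.2, 0.8, -0.6]
ee_pos: [0.5301, -0.1038, 0.0596]
wrist_force: [-0.6, 0.7, -0.7]
```

```bash

python3 -m crank '0 0 -0.1 0 0 0 0; 0 0 0 0 0 0 0'|egrep 'wrist_f|ee_pos'
python3 -m crank '0 0 -0.1 0 0 0 0; 0 0 0 0 0 0 0'|egrep 'wrist_f|ee_pos'
python3 -m crank '0 0 -0.1 0 0 0 0; 0 0 0 0 0 0 0'|egrep 'wrist_f|ee_pos'
python3 -m crank '0 0 -0.1 0 0 0 0; 0 0 0 0 0 0 0'|egrep 'wrist_f|ee_pos'
```

```text
ee_pos: [0.5302, -0.1038, 0.0587]
wrist_force: [0.2, 0.2, -0.5]
ee_pos: [0.5302, -0.1038, 0.0577]
wrist_force: [-0.0, -1.0, -0.4]
ee_pos: [0.5301, -0.1038, 0.0567]
wrist_force: [0.1, 0.1, -0.6]
ee_pos: [0.5301, -0.1038, 0.0557]
wrist_force: [0.5, -0.6, -0.5]
```

```bash

python3 -m crank '0 0 -0.1 0 0 0 0; 0 0 0 0 0 0 0'|egrep 'wrist_f|ee_pos'
python3 -m crank '0 0 -0.1 0 0 0 0; 0 0 0 0 0 0 0'|egrep 'wrist_f|ee_pos'
python3 - <<'E'
from h import *
b=cams.get_image("side");a=cams.get_image("scene");print(blob(b,'green',(268,259),11),blob(a,'green',(222,166),11))
cv2.imwrite("pics/k.png",np.hstack([cv2.resize(a[120:200,185:265],(400,400),interpolation=2),cv2.resize(b[210:290,225:305],(400,400),interpolation=2)])[:,:,::-1])
E
```

```text
ee_pos: [0.5301, -0.1038, 0.0547]
wrist_force: [0.9, 0.5, 1.7]
ee_pos: [0.5301, -0.1038, 0.0537]
wrist_force: [0.0, 0.4, 0.0]
(array([268.27692308, 261.23076923]), 65) (array([221.59259259, 167.88888889]), 27)
```

View pics/k.png

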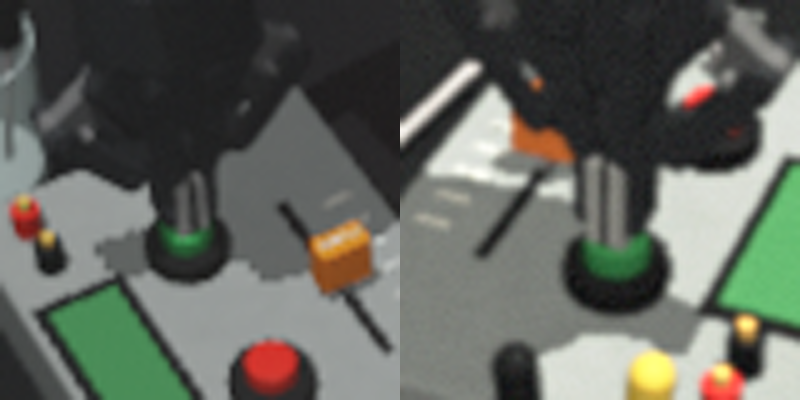

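The tips are centred on the green button and just at its top, not pressing yet. Continuing down.

```bash

python3 -m crank '0 0 -0.1 0 0 0 0; 0 0 0 0 0 0 0; 0 0 0 0 0 0 0'|egrep 'wrist_f|ee_pos'
python3 -m crank '0 0 -0.1 0 0 0 0; 0 0 0 0 0 0 0; 0 0 0 0 0 0 0'|egrep 'wrist_f|ee_pos'
python3 -m crank '0 0 -0.1 0 0 0 0; 0 0 0 0 0 0 0; 0 0 0 0 0 0 0'|egrep 'wrist_f|ee_pos'
```

```text
ee_pos: [0.5303, -0.1039, 0.0528]
wrist_force: [0.8, 0.2, 1.5]
ee_pos: [0.5303, -0.1038, 0.0518]
wrist_force: [0.6, -0.7, 2.3]
ee_pos: [0.5303, -0.1038, 0.0508]
wrist_force: [0.2, -0.1, 2.8]
```

```bash

python3 -m crank '0 0 -0.1 0 0 0 0; 0 0 0 0 0 0 0; 0 0 0 0 0 0 0'|egrep 'wrist_f|ee_pos'
python3 -m crank '0 0 -0.1 0 0 0 0; 0 0 0 0 0 0 0; 0 0 0 0 0 0 0'|egrep 'wrist_f|ee_pos'
```

```text
ee_pos: [0.5303, -0.1038, 0.0498]
wrist_force: [1.4, 0.6, 2.1]
ee_pos: [0.5303, -0.1038, 0.0488]
wrist_force: [0.1, -0.4, 2.8]
```

```bash

python3 -m crank '0 0 -0.05 0 0 0 0; 0 0 0 0 0 0 0; 0 0 0 0 0 0 0'|egrep 'wrist_f|ee_pos'
python3 -m crank '0 0 -0.05 0 0 0 0; 0 0 0 0 0 0 0; 0 0 0 0 0 0 0'|egrep 'wrist_f|ee_pos'
```

```text
ee_pos: [0.5303, -0.1038, 0.0483]
wrist_force: [1.5, -0.0, 3.4]
ee_pos: [0.5303, -0.1038, 0.0478]
wrist_force: [1.3, -0.7, 3.8]
```

```bash

python3 -m crank '0 0 -0.05 0 0 0 0; 0 0 0 0 0 0 0; 0 0 0 0 0 0 0'|egrep 'wrist_f|ee_pos'
python3 -m crank '0 0 -0.05 0 0 0 0; 0 0 0 0 0 0 0; 0 0 0 0 0 0 0'|egrep 'wrist_f|ee_pos'
```

```text
ee_pos: [0.5303, -0.1038, 0.0473]
wrist_force: [2.1, -0.8, 3.9]
ee_pos: [0.5303, -0.1038, 0.047]
wrist_force: [0.4, 0.6, 7.1]
```

Bottomed out: the force jumped to 7 N, so the button is fully down. I'll release straight up and check.

```bash
python3 -m crank '0 0 1 0 0 0 0; 0 0 2 0 0 0 0; 0 0 3 0 0 0 0; 0 0 3 0 0 0 0; 0 0 0 0 0 0 0; 0 0 0 0 0 0 0'|egrep 't:|wrist_f|ee_pos'
python3 - <<'E'
from h import *
from bench import spot_in
b=cams.get_image("side");cams.get_image("wrist");print(blob(b,'green',(268,259),11))
for l in('lever_top','green_top','driver','collar'):print(l,[(np.round(d['point'],4),round(d['score'],2)) for d in spot_in("wrist",l)[:1]])
E
```

```text
t: 25.05
ee_pos: [0.5299, -0.1037, 0.137]
wrist_force: [-0.3, 0.3, -0.5]
(array([268.08333333, 259.31666667]), 120)
lever_top [(array([ 0.5021, -0.0367,  0.0882]), 0.77)]
green_top [(array([ 0.5305, -0.1042,  0.0788]), 0.94)]
driver [(array([ 0.4145, -0.0076,  0.0217]), 0.91)]
collar [(array([0.5789, 0.0296, 0.0666]), 0.64)]
```

The button is back up (its blob matches the start), the lever is at the third click, and the collar is in place.

```bash
python3 -c "
from bench import order;print(order.sign_off())"
```

```text
the job is handed in; nothing more can be done
None
```

I pushed the lever into the third click and left it there with the finger off, pressed the green button fully down and let it spring back, then handed the job in at about 25 s of the 56 s allowed; no verdict was returned.

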